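# Switch a lamp tester to dipped beam

## Task

Set the headlamp tester to dipped beam using the keys on its top: first press the large round mushroom key fully down and let it come back up, then press the square key fully down and let it come back up. Press one key at a time, and do not press the long bar-shaped key.

Things in the scene. Friction and masses are not known exactly. Their poses are not given: they have to be found in the camera images.
- tester: Flat grey metal lamp-tester box with an aluminium top, fixed to the bench; 130 (x) x 230 (y) x 50 mm high; origin at the centre of its underside, z up. On top three black keys stand in a row along the box's y axis, at y = -70, 0 and +70 mm and x = -12 mm in the box's frame; which key is in which place varies. A narrow display window lies flat behind the keys.
- round_key (a point): The large round black mushroom key, 40 mm across, with a nearly flat top. Its position is given at the centre of the key's top face, which moves with the key: 70 mm above the bench at rest, 62 mm fully down (8 mm of spring travel; about 1.5 N to start, 4.5 N fully down; springs back up when let go). 
- square_key (a point): The square black key, 28 x 28 mm, flat top. Its position is given at the centre of the key's top face, which moves with the key: 70 mm above the bench at rest, 62 mm fully down (8 mm of spring travel; about 1.5 N to start, 4.5 N fully down; springs back up when let go). 
- bar_key (a point): The long bar-shaped black key, 46 mm along the box's x by 18 mm along its y, flat top; it must not be pressed. Its position is given at the centre of the key's top face, which moves with the key: 70 mm above the bench at rest, 62 mm fully down (8 mm of spring travel; about 1.5 N to start, 4.5 N fully down; springs back up when let go). 

How it is judged:
By the outcome, as a careful person would: the job done as asked, in the order asked, and still so for the second after the job is handed in, with the robot touching nothing.
It also fails if it takes over 32 s, if anything falls off the work surface, if the arm or the gripper's body presses on something with over 40 N, if the wrist force passes 120 N, or if a joint passes its speed limit or range.

## Robot

A 6-joint arm with a two-finger parallel gripper is mounted at the origin on a cart in front of the work surface, level with it; the furniture and walls round the work are solid. World frame = base frame: x ahead of the robot, y to its left, z up, the work surface at z = 0. Lengths are in mm, angles in rad, forces in N, time in s.
With the tool pointing down it reaches from about 350 to 775 mm from the base axis. Payload 7.3 kg.
Tool frame: the origin (TCP) lies on the centre line of the jaws, within the pads' length; the fingertips stand finger_overhang ahead of it and the grasp point (between the pads) lies 8 mm behind it (finger_overhang is the distance from the TCP to the fingertips, in mm); z points along the fingers, y is the line along which they close (so a half turn about z gives the same grasp; the last joint's range is limited). The gripper opens to 92 mm and grips with 3 to 60 N. Pads are 19 mm wide; open, the fingers measure 130 mm over their backs; the gripper's body (75 mm by 190 mm) begins 47 mm behind the grasp point.
Start: joints at [1.073, 0.342, 1.524, -0, 1.275, -0.146], TCP at [180.896, 492.873, 201.041] pointing down, gripper open.
Joint ranges: [-2.53, 2.53], [-0.77, 2.02], [0.04, 2.7], [-1, 4.14], [0.28, 2.66], [-3.11, 3.11]. Speed limits (rad/s): [2.57, 2.57, 3.14, 3.14, 3.14, 3.14].

## Interface

Orientations are given as [roll, pitch, yaw] about the fixed x, y, z axes, in that order (R = Rz(yaw) Ry(pitch) Rx(roll)).
In Python, from plant import get_obs, capture, close_job, finger_overhang gives the robot as it stands.
- The arm moves only by the shell command python3 -m inch 'ROWS'. ROWS is JSON, one flat list of numbers, 7 for each row, row after row: the turn, a rotation vector about the tool's x, y, z scaled (see below), then the shift along the tool's x, y, z scaled (see below), then the closure, from -1 (fully open) to 1 (shut). In form: [ax, ay, az, tx, ty, tz, gripper, ax, ay, az, tx, ty, tz, gripper, ...]. A call has 1 to 10 rows; each row shifts and turns the commanded pose from where the row before left it, along the tool's axes as they then stand; what a row does not reach is not made up. The controller multiplies each number of a shift by 0.8 m and each number of a turn by 1.5 rad. A row lasts 1/12 s, in which the tool goes at most 41.7 mm and 7.16 degrees, less where a joint would pass 70% of its speed; a pose out of reach is approached as far as the arm can. A call with a number of a shift or a turn outside -1 to 1 is refused whole. A call with a gripper value outside its range is refused whole. The fingers move at their own pace and stop on an object; the grip force is fixed at half the most. Time passes only in rows, so rows that do not move let the fingers close. It gives the time, the measured TCP pose, the force, the opening and the grip force at its end, in the units of the state.
- get_obs(): the state, without advancing time (a new reading comes with each control period).
- capture(name): name is "side" or "top"; returns a dict with "image" (384x512x3 uint8, red, green, blue), "mtx" (3x3 intrinsics, pixels), "pose" (4x4, takes a point from camera to world coordinates). Camera axes: x right, y up, looking along -z (the intrinsics and any distortion apply to the point x, -y, -z); pixel columns grow to the right and rows downward; lengths in mm; the calibration is good to about 2 mm. A picture is of the moment at which its call begins. There is no depth.
- close_job(): hands the job in; it is judged then, once.
The state is a dict: "time": time; "joint_positions": joint angles; "dq": joint speeds; "tau": joint torques, N m; "tool_pos": TCP position; "tcp_rot": TCP orientation; "contact_force": force on the tool from outside, world axes, zero at the start; "moment": the same for the moment, N m; "grip_width": finger opening in mm; "finger_force": force on a finger pad.
Only numpy, scipy, OpenCV 4.12 (cv2) and the standard library are available. Lean on these libraries where they do the work, as an engineer would, in place of code of your own. Each camera call takes 0.05 s, during which the arm holds its last target. There are 200 camera calls.

## Working session

There is one attempt and no reset: what is moved stays moved. The work goes in short steps, Python scripts to look and compute and a shell command to move; the robot and the scene stay as the last step left them, time stands still between calls to the robot, and variables do not carry over. Pictures are saved under pics/ and viewed, at most 10 in all, crops included, and the job is handed in when it is done.

```bash
mkdir -p pics; python3 - <<'E'
from plant import *
import cv2,numpy as np
o=get_obs();print(o['time'],o['tool_pos'],o['tcp_rot'],o['grip_width'],o['contact_force'],finger_overhang)
for n in('top','side'):
    c=capture(n);cv2.imwrite(f'pics/{n}0.png',c['image'][:,:,::-1]);print(n,c['mtx'].round(1).tolist(),c['pose'].round(3).tolist(),[k for k in c])
E
```

```text
0.0 [180.6675138  492.45993712 200.34095499] [-3.14006428e+00 -2.26463142e-04  2.78981315e+00] 91.47422138237958 [-0.2695152  -0.74360188  0.25661138] 11.0
top [[445.7, 0.0, 252.5], [0.0, 445.7, 200.1], [0.0, 0.0, 1.0]] [[0.013, 0.988, -0.154, 398.476], [-1.0, 0.009, -0.029, 19.888], [-0.027, 0.154, 0.988, 927.271], [0.0, 0.0, 0.0, 1.0]] ['image', 'mtx', 'pose']
side [[426.5, 0.0, 252.4], [0.0, 426.5, 195.8], [0.0, 0.0, 1.0]] [[-0.906, 0.204, -0.37, 248.764], [-0.422, -0.432, 0.797, 700.702], [0.002, 0.878, 0.478, 488.416], [0.0, 0.0, 0.0, 1.0]] ['image', 'mtx', 'pose']
```

View pics/top0.png

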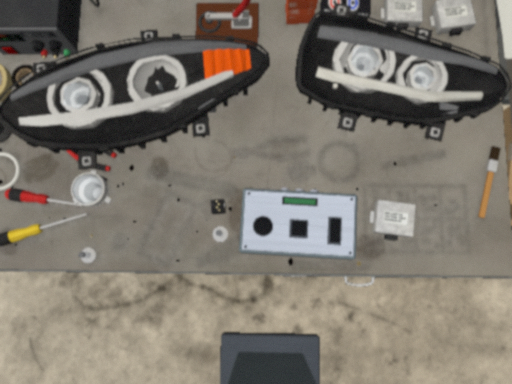

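View pics/side0.png

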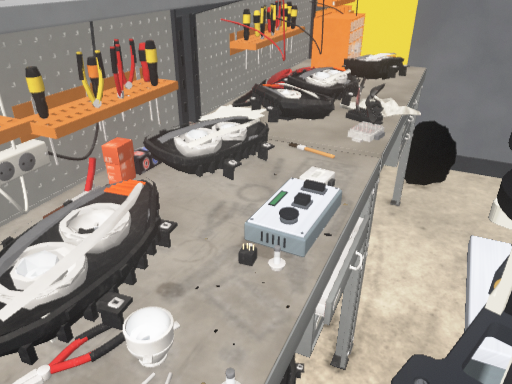

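The round key is at top (263,226), the square at (299,229) and the bar at (335,231). The side view shows the same order, with the round key nearest that camera.

```bash
cat > h.py <<'E'
from plant import *
import cv2,numpy as np
def ray(c,u,v,z):
    K=c['mtx'];P=c['pose']
    d=P[:3,:3]@np.array([(u-K[0,2])/K[0,0],-(v-K[1,2])/K[1,1],-1]);o=P[:3,3]
    return o+d*(z-o[2])/d[2]
def keys(n,roi):
    c=capture(n);x0,y0,x1,y1=roi
    g=c['image'][y0:y1,x0:x1].max(2)
    m=(g<70).astype(np.uint8)
    k,l,s,ce=cv2.connectedComponentsWithStats(m)
    for i in range(1,k):
        if s[i,4]>60: 
            u,v=ce[i]+[x0,y0];print(n,s[i].tolist(),round(u,1),round(v,1),ray(c,u,v,70).round(1))
    return c
E
python3 - <<'E'
from h import *
keys('top',(248,205,350,250))
c=keys('side',(262,180,325,230))
i=capture('top')['image'][180:265,230:370,::-1]
cv2.imwrite('pics/z.png',np.hstack([cv2.resize(i,(560,340),interpolation=2)]))
E
```

```text
top [6, 12, 18, 18, 244] 262.6 225.7 [482.3  24.9  70. ]
top [82, 14, 10, 24, 235] 334.5 230.4 [ 474.7 -113.    70. ]
top [43, 16, 16, 15, 217] 298.5 228.0 [478.5 -44.1  70. ]
side [42, 1, 21, 10, 148] 314.0 185.4 [472.5 -95.2  70. ]
side [32, 13, 16, 13, 143] 301.9 199.0 [476.  -26.9  70. ]
side [17, 28, 19, 12, 169] 288.3 213.3 [480.9  37.6  70. ]
```

View pics/z.png

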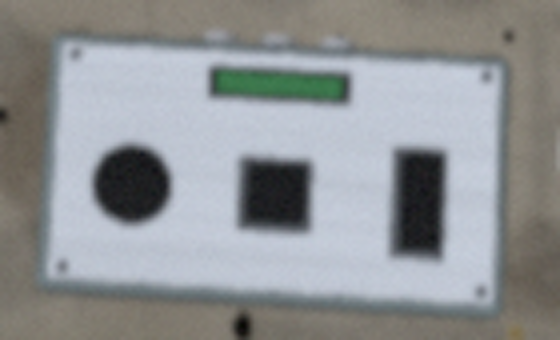

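Both views agree on x and on the key order. The side view's y offset fits its blobs including the key walls. I'll close the jaws and go above the round key, then check with the fingertips in view.

```bash
python3 -m inch '[0,0,0,-0.037,-0.028,0,1,0,0,0,-0.037,-0.028,0,1,0,0,0,-0.037,-0.028,0,1,0,0,0,-0.037,-0.028,0,1,0,0,0,-0.037,-0.028,0,1,0,0,0,-0.037,-0.028,0,1,0,0,0,-0.037,-0.028,0,1,0,0,0,-0.037,-0.028,0,1,0,0,0,-0.037,-0.028,0,1,0,0,0,-0.037,-0.028,0,1]'
python3 -m inch '[0,0,0,-0.037,-0.028,0.01,1,0,0,0,-0.037,-0.028,0.01,1,0,0,0,-0.037,-0.028,0.01,1,0,0,0,-0.037,-0.028,0.01,1,0,0,0,-0.037,-0.028,0.01,1,0,0,0,0,0,0,1,0,0,0,0,0,0,1]'
python3 - <<'E'
from h import *
o=get_obs();print(o['time'],o['tool_pos'],o['tcp_rot'],o['grip_width'],o['contact_force'])
a=capture('top')['image'][150:290,190:390,::-1];b=capture('side')['image'][110:250,200:400,::-1]
cv2.imwrite('pics/h1.png',cv2.resize(np.vstack([a,b]),None,fx=2.1,fy=2.1,interpolation=2))
for n in('top','side'):
    c=capture(n);P=c['pose'];q=P[:3,:3].T@(o['tool_pos']+[0,0,-11]-P[:3,3]);K=c['mtx'];print(n,K[0,0]*q[0]/-q[2]+K[0,2],K[1,1]*-q[1]/-q[2]+K[1,2])
E
```

```text
time: 1.08
tool_pos: [382.2, 178.9, 201.2]
tcp_rot: [3.141, 0.0, 2.79]
contact_force: [0.7, 0.7, 0.0]
grip_width: 29.9
finger_force: 0.0
time: 1.67
tool_pos: [482.1, 23.0, 160.2]
tcp_rot: [-3.141, -0.002, 2.786]
contact_force: [0.3, 1.3, 0.4]
grip_width: 0.7
finger_force: 0.0
1.6667 [482.07152251  23.03558549 160.20075804] [-3.14137366e+00 -1.69970704e-03  2.78629724e+00] 0.6623269685789481 [0.32552716 1.3366768  0.38697952]
top 263.4489534500343 221.39905512052914
side 292.3708877789862 172.73921694902225
```

View pics/h1.png

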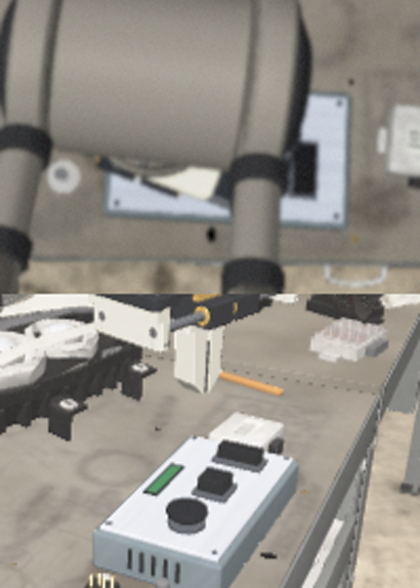

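The side view shows the fingertips at about (294,154), but the calibration puts them at (292,173), which doesn't match. I'll zoom in and resolve this before pressing.

```bash
python3 - <<'E'
from h import *
def proj(c,p):
    P=c['pose'];q=P[:3,:3].T@(np.array(p)-P[:3,3]);K=c['mtx'];return (K[0,0]*q[0]/-q[2]+K[0,2]).round(1),(K[1,1]*-q[1]/-q[2]+K[1,2]).round(1)
c=capture('side');t=capture('top')
for p in([482.3,24.9,70],[478.5,-44.1,70],[474.7,-113,70]):print(proj(c,p),proj(t,p))
# tester outline from key row: u = box +y dir
R=np.array([482.3,24.9])-np.array([474.7,-113]);R/=np.linalg.norm(R);X=np.array([R[1],-R[0]])
o=np.array([478.5,-44.1])+12*X
for a,b in((-65,-115),(65,-115),(65,115),(-65,115)):
  q=o+a*X+b*R;print(a,b,'side',proj(c,[*q,50]),proj(c,[*q,0]),'top',proj(t,[*q,50]))
a=t['image'][175:275,230:370,::-1];b=c['image'][120:260,230:350,::-1]
cv2.imwrite('pics/h2.png',np.hstack([cv2.resize(a,(420,300),interpolation=2).copy(),np.zeros((300,1,3),np.uint8)]))
cv2.imwrite('pics/h3.png',cv2.resize(b,None,fx=4,fy=4,interpolation=2))
print(get_obs()['tool_pos'])
E
```

```text
(np.float64(290.0), np.float64(210.1)) (np.float64(262.6), np.float64(225.7))
(np.float64(303.5), np.float64(195.1)) (np.float64(298.5), np.float64(228.0))
(np.float64(315.5), np.float64(181.9)) (np.float64(334.5), np.float64(230.4))
-65 -115 side (np.float64(344.5), np.float64(186.8)) (np.float64(342.2), np.float64(206.2)) top (np.float64(355.6), np.float64(260.1))
65 -115 side (np.float64(291.1), np.float64(174.8)) (np.float64(290.2), np.float64(193.4)) top (np.float64(357.8), np.float64(194.1))
65 115 side (np.float64(243.7), np.float64(220.0)) (np.float64(243.9), np.float64(241.2)) top (np.float64(242.3), np.float64(186.9))
-65 115 side (np.float64(306.1), np.float64(237.9)) (np.float64(304.4), np.float64(260.0)) top (np.float64(237.5), np.float64(252.0))
[481.58804325  25.53825711 161.46007935]
```

View pics/h3.png

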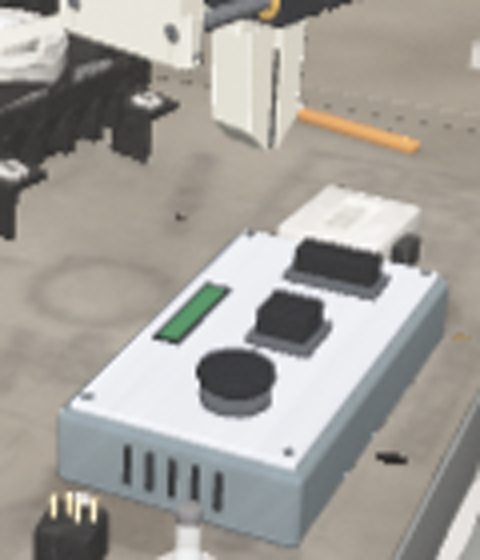

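View pics/h2.png

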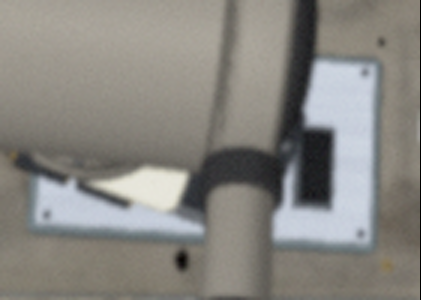

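Keys and box corners agree with the calibration to about 3 px. The gripper sits 18 px higher than predicted and the top view of the tip is blocked by the arm. I'll step aside to the left, where both cameras should see the tip, and triangulate it.

```bash
python3 -m inch '[0,0,0,0.015,0.042,0,1,0,0,0,0.015,0.042,0,1,0,0,0,0.015,0.042,0,1,0,0,0,0.015,0.042,0,1,0,0,0,0.015,0.042,0,1,0,0,0,0.015,0.042,0,1,0,0,0,0.015,0.042,0,1,0,0,0,0,0,0,1]'
python3 - <<'E'
from h import *
cs=[capture('top'),capture('side')];o=get_obs()
a=[]
for c in cs:
    P=c['pose'];q=P[:3,:3].T@(o['tool_pos']+[0,0,-11]-P[:3,3]);K=c['mtx'];u,v=K[0,0]*q[0]/-q[2]+K[0,2],K[1,1]*-q[1]/-q[2]+K[1,2]
    print(u,v);u0=int(max(0,min(u-65,382)));v0=int(max(0,min(v-95,234)));print('off',u0,v0)
    a.append(cv2.resize(c['image'][v0:v0+150,u0:u0+130,::-1],(390,450),interpolation=2))
print(o['time'],o['tool_pos'],o['tcp_rot'])
cv2.imwrite('pics/h4.png',np.hstack(a))
E
```

```text
time: 2.63
tool_pos: [482.9, 280.5, 161.3]
tcp_rot: [3.138, 0.0, 2.796]
contact_force: [-1.5, -1.1, 0.5]
grip_width: 0.4
finger_force: 0.0
120.41287498972514 219.26213666920623
off 55 124
227.79160803251804 243.59991706333858
off 162 148
2.7333 [483.13790229 275.88851928 161.04078151] [-3.14146481e+00  1.25401495e-04  2.79396529e+00]
```

View pics/h4.png

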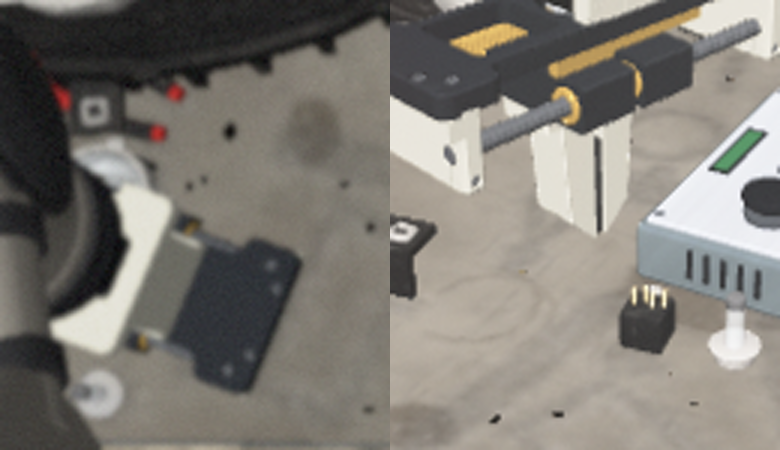

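The top view puts the gripper body within about 10 mm of the reported x and y. The side view shows the tip 21 px high, roughly 40 mm in z. So x and y hold and only the height is in doubt. I'll go back, come down part way and compare tip to key in the side view, using the force reading as a guard.

```bash
python3 -m inch '[0,0,0,-0.0152,-0.0418,0,1,0,0,0,-0.0152,-0.0418,0,1,0,0,0,-0.0152,-0.0418,0,1,0,0,0,-0.0152,-0.0418,0.01,1,0,0,0,-0.0152,-0.0418,0.01,1,0,0,0,-0.0152,-0.0418,0.01,1,0,0,0,-0.0152,-0.0418,0.01,1,0,0,0,0,0,0.01,1,0,0,0,0,0,0.01,1,0,0,0,0,0,0,1]'
python3 - <<'E'
from h import *
c=capture('side');o=get_obs()
P=c['pose'];q=P[:3,:3].T@(o['tool_pos']+[0,0,-11]-P[:3,3]);K=c['mtx'];print(K[0,0]*q[0]/-q[2]+K[0,2],K[1,1]*-q[1]/-q[2]+K[1,2])
print(o['time'],o['tool_pos'],o['contact_force'])
cv2.imwrite('pics/h5.png',cv2.resize(c['image'][120:260,230:350,::-1],None,fx=4,fy=4,interpolation=2))
E
```

```text
time: 3.57
tool_pos: [482.0, 25.0, 111.8]
tcp_rot: [-3.141, -0.003, 2.788]
contact_force: [-0.2, 0.5, -0.2]
grip_width: 0.5
finger_force: 0.0
290.49361160153046 195.97229674916846
3.6167 [482.51290381  25.61964417 112.4747205 ] [0.34027573 1.1499541  0.39957861]
```

View pics/h5.png

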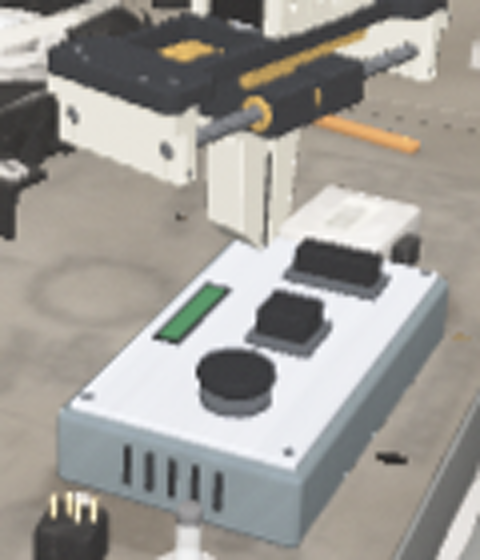

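The tip is at about (294,179), against (290.5,196) predicted. I can locate the body from this one view using its known 190×75 mm size: its two right-hand bracket corners are at (277.5,166) and (338.7,139).

```bash
python3 - <<'E'
from h import *
from scipy.optimize import least_squares
c=capture('side');t=capture('top');P=c['pose'];K=c['mtx']
def proj(p,P=P,K=K):
    q=P[:3,:3].T@(np.array(p)-P[:3,3]);return np.array([K[0,0]*q[0]/-q[2]+K[0,2],K[1,1]*-q[1]/-q[2]+K[1,2]])
ty=np.array([.344,.939,0]);tx=np.array([-.939,.344,0])
n,f=np.array([277.5,166]),np.array([338.7,139])
for L in(85,95,65):
    r=least_squares(lambda s:np.r_[proj(s+L*ty+37.5*tx)-n,proj(s-L*ty+37.5*tx)-f],[482,25,170])
    print(L,r.x.round(0),r.fun.round(1))
for z in(101,120,141):print(z,ray(c,294,179,z).round(0))
print(get_obs()['joint_positions'].round(3) if hasattr(get_obs()['joint_positions'],'round') else get_obs()['joint_positions'])
E
```

```text
85 [483.  21. 202.] [-0.1 -0.1  0.1  0.2]
95 [506. -57. 168.] [-0.1 -0.1  0.1  0.2]
65 [436. 178. 269.] [-0.1 -0.1  0.1  0.2]
101 [502. -47. 101.]
120 [489. -10. 120.]
141 [476.  31. 141.]
[-0.105  0.362  1.762  0.     1.017 -1.325]
```

With a half-length of 95 the fit shifts in x and y; with 85 it shifts in z. The flange circle in the earlier top view, at about (75,204), maps to (480,267) at a plausible flange height, against the reported (483,277). So x and y are right and only the tip height is uncertain. I'll make a guarded descent.

```bash
python3 -m inch '[0,0,0,0,0,0.007,1,0,0,0,0,0,0.007,1,0,0,0,0,0,0.007,1,0,0,0,0,0,0.007,1,0,0,0,0,0,0,1,0,0,0,0,0,0,1]' | grep -E 'pos|contact'
python3 -m inch '[0,0,0,0,0,0.005,1,0,0,0,0,0,0.005,1,0,0,0,0,0,0,1,0,0,0,0,0,0,1]' | grep -E 'time|pos|contact'
python3 - <<'E'
from h import *
c=capture('side')
cv2.imwrite('pics/h6.png',cv2.resize(c['image'][140:260,230:350,::-1],None,fx=4,fy=4,interpolation=2))
E
```

```text
tool_pos: [483.0, 25.3, 90.1]
contact_force: [0.0, 0.6, 0.4]
time: 4.55
tool_pos: [483.2, 25.1, 82.4]
contact_force: [0.7, 0.2, 1.0]
```

View pics/h6.png

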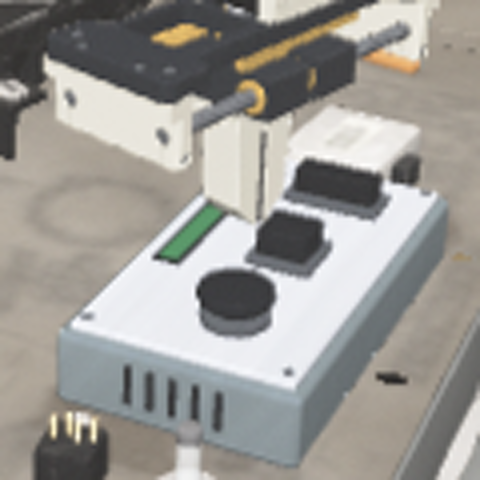

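The tip is at about (292,192) and the round key's top at (289,213), so they don't meet yet. If the height reading is right, the tip would be near the square key, so I won't risk descending here. I'll touch down on clear bench first: that fixes the height and, through the side ray, x and y as well.

```bash
python3 -m inch '[0,0,0,0,0,-0.04,1,0,0,0,0,0,-0.04,1,0,0,0,0.02,0.0317,0,1,0,0,0,0.02,0.0317,0,1,0,0,0,0.02,0.0317,0,1,0,0,0,0.02,0.0317,0,1,0,0,0,0.02,0.0317,0,1,0,0,0,0.02,0.0317,0,1,0,0,0,0.02,0.0317,0,1,0,0,0,0,0,0,1]' | grep -E 'pos|contact'
python3 -m inch '[0,0,0,0,0,0.03,1,0,0,0,0,0,0.03,1,0,0,0,0,0,0.03,1,0,0,0,0,0,0.03,1,0,0,0,0,0,0.025,1,0,0,0,0,0,0.01,1,0,0,0,0,0,0,1]' | grep -E 'pos|contact'
python3 -m inch '[0,0,0,0,0,0.005,1,0,0,0,0,0,0.005,1,0,0,0,0,0,0.005,1,0,0,0,0,0,0,1,0,0,0,0,0,0,1]' | grep -E 'time|pos|contact'
python3 - <<'E'
from h import *
c=capture('side');o=get_obs()
P=c['pose'];q=P[:3,:3].T@(o['tool_pos']+[0,0,-11]-P[:3,3]);K=c['mtx'];u,v=K[0,0]*q[0]/-q[2]+K[0,2],K[1,1]*-q[1]/-q[2]+K[1,2]
print(u,v,o['tool_pos'],o['contact_force'])
u0=max(0,int(u-70));v0=min(244,max(0,int(v-100)));print(u0,v0)
cv2.imwrite('pics/h7.png',cv2.resize(c['image'][v0:v0+140,u0:u0+140,::-1],None,fx=4,fy=4,interpolation=2))
E
```

```text
tool_pos: [438.2, 234.5, 146.9]
contact_force: [-0.9, -0.2, -0.6]
tool_pos: [438.4, 229.6, 21.2]
contact_force: [0.3, -0.1, 0.1]
time: 6.43
tool_pos: [439.6, 230.4, 11.0]
contact_force: [0.7, -0.1, 0.1]
267.7372038682411 313.18721492272846 [439.63426456 230.47915965  11.00942408] [ 0.07303554  0.70484062 -0.91400347]
197 213
```

View pics/h7.png

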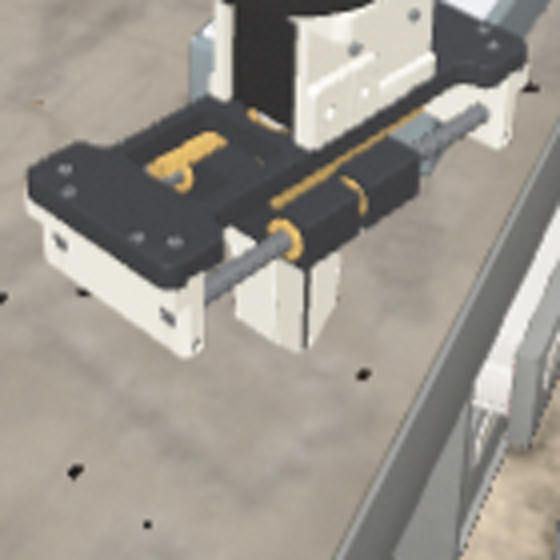

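```bash
for i in 1; do python3 -m inch '[0,0,0,0,0,0.004,1,0,0,0,0,0,0.004,1,0,0,0,0,0,0,1,0,0,0,0,0,0,1]' | grep -E 'time|pos|contact'; done
```

```text
time: 6.82
tool_pos: [439.2, 230.3, 4.0]
contact_force: [0.1, -0.3, 0.5]
```

There's no contact at a reported tip height of −7 mm, so the reported height really is off. I'll continue to contact.

```bash
python3 -m inch '[0,0,0,0,0,0.006,1,0,0,0,0,0,0.006,1,0,0,0,0,0,0.006,1,0,0,0,0,0,0,1]' | grep -E 'time|pos|contact'
python3 -m inch '[0,0,0,0,0,0.005,1,0,0,0,0,0,0.005,1,0,0,0,0,0,0,1]' | grep -E 'time|pos|contact'
```

```text
time: 7.15
tool_pos: [438.7, 230.1, -11.3]
contact_force: [-0.7, 0.3, 0.1]
time: 7.4
tool_pos: [439.0, 230.2, -19.0]
contact_force: [0.4, -0.1, -0.3]
```

```bash
python3 -m inch '[0,0,0,0,0,0.004,1,0,0,0,0,0,0.004,1,0,0,0,0,0,0,1]' | grep -E 'time|pos|contact'
python3 -m inch '[0,0,0,0,0,0.003,1,0,0,0,0,0,0,1]' | grep -E 'time|pos|contact'
python3 -m inch '[0,0,0,0,0,0.003,1,0,0,0,0,0,0,1]' | grep -E 'time|pos|contact'
```

```text
time: 7.65
tool_pos: [439.1, 230.3, -25.1]
contact_force: [1.0, 0.1, -0.1]
time: 7.82
tool_pos: [439.4, 230.4, -25.5]
contact_force: [-4.2, -1.8, 17.5]
time: 7.98
tool_pos: [439.5, 230.4, -25.7]
contact_force: [-11.2, -5.2, 41.4]
```

Bench contact comes at a TCP reading of −25.4, so the tip is at TCP z + 25.4. I'll back off and check x and y from the earlier tip pixels with the true tip heights.

```bash
python3 -m inch '[0,0,0,0,0,-0.02,1,0,0,0,0,0,-0.045,1,0,0,0,0,0,-0.045,1,0,0,0,0,0,-0.045,1,0,0,0,0,0,-0.03,1,0,0,0,0,0,0,1]' | grep -E 'time|pos|contact'
python3 - <<'E'
from h import *
c=capture('side')
print(ray(c,268.7,296.7,36.4),'tcp 439.6,230.4'); print(ray(c,292.5,192,107.8),'tcp 483,25'); print(ray(c,294,179,137.5),'tcp 482,25');print(ray(c,288.8,213.3,70),ray(c,302.5,198.2,70),'keys')
E
```

```text
time: 8.48
tool_pos: [442.4, 231.5, 124.0]
contact_force: [0.6, 0.5, 0.1]
[438.00122852 232.31795762  36.4       ] tcp 439.6,230.4
[480.78213813  20.2112188  107.8       ] tcp 483,25
[477.99405028  23.78968254 137.5       ] tcp 482,25
[480.16306849  37.08228596  70.        ] [476.11759355 -30.79930892  70.        ] keys
```

x and y are confirmed to a few mm. The round key should be at about (481.5, 30), with contact at a TCP reading of 44.6 and fully down at 36.6. Moving above it.

```bash
python3 -m inch '[0,0,0,-0.019,-0.0314,0,1,0,0,0,-0.019,-0.0314,0,1,0,0,0,-0.019,-0.0314,0,1,0,0,0,-0.019,-0.0314,0,1,0,0,0,-0.019,-0.0314,0,1,0,0,0,-0.019,-0.0314,0,1,0,0,0,-0.019,-0.0314,0,1,0,0,0,0,0,0,1]' | grep -E 'pos|contact'
python3 -m inch '[0,0,0,0,0,0.03,1,0,0,0,0,0,0.03,1,0,0,0,0,0,0.02,1,0,0,0,0,0,0.01,1,0,0,0,0,0,0,1,0,0,0,0,0,0,1]' | grep -E 'time|pos|contact'
python3 - <<'E'
from h import *
keys('side',(262,180,325,230))
E
```

```text
tool_pos: [479.0, 24.6, 117.3]
contact_force: [1.9, 0.8, 0.2]
time: 9.7
tool_pos: [478.4, 28.9, 46.3]
contact_force: [-0.1, 0.1, 0.6]
side [36, 0, 27, 12, 195] 311.5 185.1 [477.9 -94.7  70. ]
side [40, 14, 8, 12, 70] 305.4 199.5 [469.  -28.2  70. ]
side [17, 29, 19, 11, 109] 286.9 214.9 [481.2  44.2  70. ]
```

The finger now stands right over the round key. Pressing in steps.

```bash
python3 -m inch '[0,0,0,0,0,0.004,1,0,0,0,0,0,0.003,1,0,0,0,0,0,0,1]' | grep -E 'time|pos|contact'
python3 -m inch '[0,0,0,0,0,0.003,1,0,0,0,0,0,0.002,1,0,0,0,0,0,0,1]' | grep -E 'time|pos|contact'
```

```text
time: 10.0
tool_pos: [479.6, 28.7, 41.5]
contact_force: [0.7, 1.5, 2.2]
time: 10.25
tool_pos: [479.5, 28.7, 37.3]
contact_force: [2.5, 1.6, 4.2]
```

Spring forces are as expected. I'll push to the stop, hold briefly and release.

```bash
python3 -m inch '[0,0,0,0,0,0.003,1,0,0,0,0,0,0,1]' | grep -E 'time|pos|contact'
python3 -m inch '[0,0,0,0,0,0.002,1,0,0,0,0,0,0,1,0,0,0,0,0,0,1]' | grep -E 'time|pos|contact'
```

```text
time: 10.42
tool_pos: [479.6, 28.7, 36.2]
contact_force: [-1.8, 1.4, 18.3]
time: 10.67
tool_pos: [479.7, 28.7, 35.9]
contact_force: [-5.4, 2.2, 31.6]
```

It reached a hard stop (31.6 N at 35.9), so the round key is fully down. Lifting clear and moving over the square key.

```bash
python3 -m inch '[0,0,0,0,0,-0.025,1,0,0,0,0,0,-0.025,1,0,0,0,0,0,0,1,0,0,0,-0.014,-0.0408,0,1,0,0,0,-0.014,-0.0408,0,1,0,0,0,0,0,0,1,0,0,0,0,0,0.02,1,0,0,0,0,0,0.013,1,0,0,0,0,0,0,1,0,0,0,0,0,0,1]' | grep -E 'time|pos|contact'
python3 - <<'E'
from h import *
keys('side',(262,180,325,230))
E
```

```text
time: 11.5
tool_pos: [476.2, -40.0, 45.8]
contact_force: [-0.7, 0.3, -0.2]
side [52, 2, 11, 9, 73] 319.0 186.5 [461.2 -95.1  70. ]
side [32, 15, 16, 11, 98] 301.0 200.5 [475.6 -20.4  70. ]
side [17, 28, 19, 12, 175] 288.5 213.4 [480.7  37.6  70. ]
```

The round key is back up (blob at its original place) and the finger covers part of the square key. Pressing the square key.

```bash
python3 -m inch '[0,0,0,0,0,0.004,1,0,0,0,0,0,0.003,1,0,0,0,0,0,0,1]' | grep -E 'time|pos|contact'
python3 -m inch '[0,0,0,0,0,0.003,1,0,0,0,0,0,0.002,1,0,0,0,0,0,0,1]' | grep -E 'time|pos|contact'
python3 -m inch '[0,0,0,0,0,0.003,1,0,0,0,0,0,0,1]' | grep -E 'time|pos|contact'
```

```text
time: 11.8
tool_pos: [477.6, -40.2, 41.1]
contact_force: [0.5, 0.5, 2.5]
time: 12.05
tool_pos: [477.6, -40.2, 37.1]
contact_force: [-0.1, 2.7, 5.5]
time: 12.22
tool_pos: [477.7, -40.2, 36.2]
contact_force: [-3.9, 3.5, 18.3]
```

```bash
python3 -m inch '[0,0,0,0,0,0.002,1,0,0,0,0,0,0,1]' | grep -E 'time|pos|contact'
python3 -m inch '[0,0,0,0,0,-0.025,1,0,0,0,0,0,-0.04,1,0,0,0,0,0,-0.04,1,0,0,0,0,0,0,1,0,0,0,0,0,0,1,0,0,0,0,0,0,1]' | grep -E 'time|pos|contact'
python3 - <<'E'
from h import *
keys('side',(262,180,325,230))
E
```

```text
time: 12.38
tool_pos: [477.8, -40.2, 35.9]
contact_force: [-7.9, 4.6, 32.8]
time: 12.88
tool_pos: [476.6, -40.3, 116.3]
contact_force: [-0.3, 1.0, -0.2]
side [42, 1, 21, 10, 149] 314.0 185.5 [472.4 -95.1  70. ]
side [32, 13, 16, 13, 142] 301.9 199.0 [476.1 -27.1  70. ]
side [17, 28, 19, 12, 172] 288.4 213.4 [480.8  37.7  70. ]
```

All three keys are back at their rest positions and the gripper is clear.

```bash
python3 -c "from plant import *;print(close_job())"
```

```text
the job is handed in; nothing more can be done
None
```

I pressed the round key and then the square key fully down to their stops. Both came back up, the bar key was not touched, and I handed the job in at about 13 s with the arm clear.

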